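# Zero the scale and hold the dispenser gate half open

### The arm

A 7-joint arm with a two-finger parallel gripper is mounted at the origin on the work surface. World frame = base frame: x ahead of the robot, y to its left, z up, the work surface at z = 0. Lengths are in m, angles in rad, forces in N, time in s.
With the tool pointing down it reaches from about 0.425 to 0.925 m from the base axis. Payload 6.8 kg.
Tool frame: the origin (TCP) lies midway between the tips of the shut fingers; the grasp point (between the pads) lies bot.grip_point_offset behind it (bot.grip_point_offset is the distance from the TCP to the grasp point, in m); z points along the fingers, y is the line along which they close (so a half turn about z gives the same grasp; the last joint's range is limited). The gripper opens to 85 mm and grips with 20 to 120 N. Pads are 22 mm wide; open, the fingers measure 114 mm over their backs; the gripper's body (76 mm by 85 mm) begins 54 mm behind the grasp point. The pads swing forward as they close: fully open they stand 13 mm farther back than shut.
Start: joints at [-1.263, 0.477, 0.022, 1.555, -0.011, 1.109, -0.083], TCP at [0.273, 0.618, 0.231] pointing down, gripper open.
Joint ranges: [-2.96, 2.96], [-0.34, 2.1], [-1.41, 1.46], [0.24, 2.44], [-1.37, 4.51], [0.17, 1.92], [-2.96, 2.96]. Speed limits (rad/s): [2.39, 2.39, 3.14, 3.14, 3.14, 3.14, 3.14].

### API

Orientations are given as a unit quaternion [w, x, y, z].
In Python, from station import get_obs, cams, job, bot gives the robot as it stands.
- The arm moves only by the tool arm_command, never from a script. Its argument "rows" is a list that holds one entry, the list of rows, each a list of 5 numbers: the finger opening in mm, from 0 to 85.4, then the shift along the world's x, y, z in units of 60 mm (1.0 is 60 mm), then the turn about the world's z in units of 0.08 rad (1.0 is 0.08 rad). In form: [[[grip, x, y, z, turn], ...]]. A call has exactly 10 rows; each row shifts and turns the commanded pose from where the row before left it; what a row does not reach is not made up. A row lasts 1/8 s, in which the tool goes at most 62.5 mm and 10.7 degrees, less where a joint would pass 70% of its speed; a pose out of reach is approached as far as the arm can. A call with a number of a shift or a turn outside -1 to 1 is refused whole. A call with a gripper value outside its range is refused whole. The fingers move at their own pace and stop on an object; "newtons" is the grip in N (left out, the last holds). Time passes only in rows, so rows that do not move let the fingers close, or fill a call up. It gives the time, the measured TCP pose, the force, the opening and the grip force at its end, in the units of the state.
- get_obs(): the state, without advancing time (a new reading comes with each control period).
- cams.read_camera(name): name is "scene" or "top"; returns the picture (384x512x3 uint8, red, green, blue); there is no depth.
- cams.camera_params(name): a dict with "K" (3x3 intrinsics, pixels), "extrinsics" (4x4, takes a point from camera to world coordinates). Camera axes: x right, y down, z forward; pixel columns grow to the right and rows downward; lengths in m; the calibration is good to about 2 mm. A picture is of the moment at which its call begins. camera_params takes no time and is no camera call.
- job.hand_in(): hands the job in; it is judged then, once.
The state is a dict: "t": time; "q": joint angles; "joint_vel": joint speeds; "joint_torque": joint torques, N m; "eef_pos": TCP position; "tool_rot": TCP orientation; "contact_force": force on the tool from outside, world axes, zero at the start; "torque": the same for the moment, N m; "gripper_width": opening from 0.0 (shut) to 1.0 (fully open); "grasp_force": force on a finger pad.
Only numpy, scipy, OpenCV 4.12 (cv2) and the standard library are available. Lean on these libraries where they do the work, as an engineer would, in place of code of your own. Each camera call takes 0.05 s, during which the arm holds its last target. There are 200 camera calls.

### The job

Pull the wooden push stick up out of its block and, with its round tip, press the kitchen scale's round pad down to switch it on and then its long pad down to zero it. Then put the same tip behind the dispenser's sprung gate tab, push the gate to half open and finish while holding it there, the stick still in the gripper and pressing on the tab; never let the gate run fully open. Leave the bowl, the canister and the tray where they are.

Things in the scene. Friction and masses are not known exactly. Their poses are not given: they have to be found in the camera images.
- stick: push stick, 106 mm long, about 0.1 kg, standing upright and loose in the block: square wooden handle 28 x 28 mm and 62 mm tall, under it a 10 mm steel rod ending in a 16 mm rubber ball; 44 mm from the handle's underside to the bottom of the ball. Origin at the bottom of the ball, z along the stick to the handle, x and y square to the handle's faces
- stick_tip (a point): centre of the push stick's ball tip (8 mm radius)
- stick_grip (a point): middle of the place to grip on the push stick's handle, on its axis, 72 mm above the bottom of the ball, 28 mm above the top of the block at the start, 34 mm below the handle's top end
- block: fixed wooden block 75 x 75 x 60 mm with one 20 mm square hole, 50 mm deep, in which the stick's rod and ball stand while its handle rests on the top; lift the stick at least 50 mm to clear it. It stands left or right of the dispenser, its place swapped with the canister's. Origin at the centre of its underside
- scale: fixed white kitchen scale 250 x 180 mm, 24 mm high, with a 150 mm round steel platform (top 34 mm high) carrying the bowl under the dispenser's spout. Origin on the table under the platform's centre; -x points to the strip with the two pads, y along the strip
- round_pad_top (a point): centre of the top of the scale's round pad (28 mm across, stands 8 mm proud, 32 mm above the table), the left one (+y of the scale)
- long_pad_top (a point): centre of the top of the scale's long pad (20 x 46 mm, its long side along the scale's y, stands 8 mm proud, 32 mm above the table), the right one (-y of the scale)
- round_pad (a joint): how far the round pad is pressed down, 0 to 0.005 m, sprung: starts to move at 1 N, 5 N fully down; it counts as pressed beyond 0.0025 m
- long_pad (a joint): how far the long pad is pressed down, 0 to 0.005 m, sprung: starts to move at 1 N, 5 N fully down; it counts as pressed beyond 0.0025 m
- dispenser: fixed steel dry-goods dispenser, 0.265 m tall: hopper on a column 180 mm to the +y side of its origin (hopper lid 150 x 140 mm), and at the origin a cantilevered flat gate housing 170 mm (x, from -70 to +100 mm) x 76 mm (y), its top 155 mm above the table, spout below. Origin on the table under the spout; x is the direction in which the gate opens, away from the robot
- tab_face (a point): middle of the robot-side (-x of the dispenser) face of the gate's upright tab: steel plate 40 mm wide (dispenser y), 6 mm thick, reaching from 2 to 34 mm above the housing top; this point is 18 mm above the housing top and moves with the gate
- half_mark (a point): where tab_face is when the gate is exactly half open: level with two small 6 mm dark studs on the housing top, either side of the slot (fixed to the dispenser, at its x = 0)
- gate (a joint): opening of the gate in m along the dispenser's x: 0 shut (start), 0.03 half open, 0.06 fully open; a spring pushes it shut with 2.0 N at 0, 4.4 N at half, 6.8 N fully open; it does not stay by itself
- bowl: loose white bowl 124 mm across, 52 mm high, on the scale's platform under the spout; leave alone. Origin at its underside centre
- canister: loose steel jar 72 mm across, 100 mm tall, standing on the table, in the place the block could have had; leave alone. Origin at its underside centre
- tray: loose dark steel baking tray 220 x 170 x 35 mm to the right; leave alone. Origin at its underside centre

How it is judged:
On the way, in this order (a step that is already met when the one before it is completed fails the run):
1. the round pad is pressed down with the push stick (value of joint round_pad above 0.0025 m and contact force between stick and round_pad above 0.5 N), for 0.1 s.
2. then the long pad is pressed down with the push stick (value of joint long_pad above 0.0025 m and contact force between stick and long_pad above 0.5 N), for 0.1 s.
At the end, for the whole second after the job is handed in: the gate stands still at half open (30 mm, within 7 mm), held by the push stick pressing its tab with over 1.5 N; the stick is in the fingers, its tip above the housing, and the hand does not touch the gate; bowl, canister and tray are within 30 mm of where they were (value of joint gate between 0.023 and 0.037 m and velocity of joint gate between -0.02 and 0.02 m/s and contact force between stick and gate above 1.5 N and contact force between the fingers and stick above 3 N and contact force between each of the arm, the fingers and gate below 0.5 N and height (world z) of stick_tip above 0.15 m and distance of each of bowl, canister, tray from where it was at the start of the episode below 0.03 m); the arm keeps its last pose, push and grip.
It fails at once if the gate runs fully open (beyond 55 of 60 mm) (value of joint gate above 0.055 m).
It fails at once if the bowl, canister or tray is pushed away by 30 mm or more or tipped over (distance of any of bowl, canister, tray from where it was at the start of the episode above 0.03 m or angle between any of bowl, canister, tray's own z axis and vertical above 0.5 rad).
It also fails if it takes over 58 s, if anything falls off the work surface, if the arm or the gripper's body presses on something with over 40 N, if the wrist force passes 120 N, or if a joint passes its speed limit or range.

## Working session

There is one attempt and no reset: what is moved stays moved. The work goes in short steps, Python scripts to look and compute and a tool call to move; the robot and the scene stay as the last step left them, time stands still between calls to the robot, and variables do not carry over. Pictures are saved under pics/ and viewed, at most 10 in all, crops included, and the job is handed in when it is done.

Besides the shell and the picture viewer there is one more tool, called after ">>>" as name([rows], argument=value, ...), one row to a line, values as JSON. arm_command: Moves the arm, as the interface text tells. Its arguments: {"type":"object","properties":{"rows":{"type":"array"},"newtons":{"type":"number"}},"required":["rows"]}

```bash
mkdir -p pics; python3 - <<'E'
from station import get_obs,cams,job,bot
import cv2,numpy as np
for n in("scene","top"):
    cv2.imwrite(f"pics/{n}0.png",cv2.cvtColor(cams.read_camera(n),cv2.COLOR_RGB2BGR))
    p=cams.camera_params(n);print(n,np.round(p["K"],1).tolist(),np.round(p["extrinsics"],4).tolist())
o=get_obs();print(o["t"],o["eef_pos"],o["tool_rot"],o["contact_force"],bot.grip_point_offset)
E
```

```text
scene [[353.0, 0.0, 250.9], [0.0, 353.0, 191.7], [0.0, 0.0, 1.0]] [[0.4763, 0.5594, -0.6784, 1.1116], [0.8791, -0.2845, 0.3825, -0.3995], [0.021, -0.7786, -0.6272, 0.6542], [0.0, 0.0, 0.0, 1.0]]
top [[373.6, 0.0, 261.6], [0.0, 373.6, 186.6], [0.0, 0.0, 1.0]] [[-0.019, -0.9886, 0.1496, 0.3722], [-0.9998, 0.0198, 0.0037, -0.0677], [-0.0066, -0.1495, -0.9887, 1.1565], [0.0, 0.0, 0.0, 1.0]]
0.1 [0.27241636 0.61701795 0.23041911] [-1.16498639e-04  2.06381319e-01  9.78471297e-01 -8.11325439e-04] [ 0.00838222  0.50308553 -0.78824785] 0.0187
```

View pics/scene0.png

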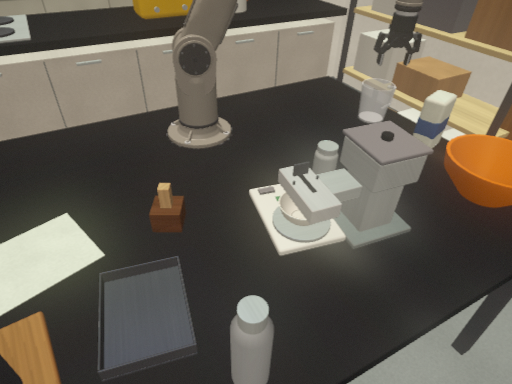

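View pics/top0.png

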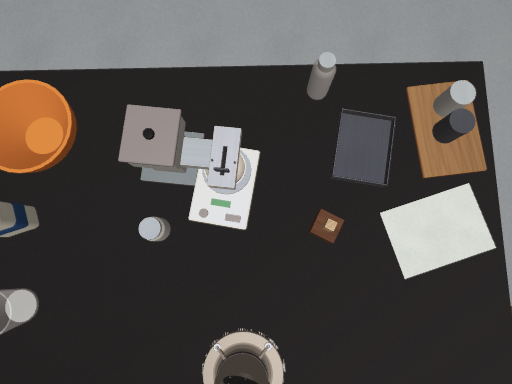

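The top view shows the block at about (327,226), the round pad at (203,213), the long pad at (233,218) and the tab at about (221,170). The canister is at (154,229), and the gripper is out of the way. I'll enlarge these areas to get exact pixels.

```bash
python3 - <<'E'
import cv2,numpy as np
im=cv2.imread("pics/top0.png")
a=cv2.resize(im[120:240,180:260],None,fx=5,fy=5,interpolation=cv2.INTER_CUBIC)
b=cv2.resize(im[200:250,300:355],None,fx=7,fy=7,interpolation=cv2.INTER_CUBIC)
c=np.zeros((600,400+385,3),np.uint8);c[:,:400]=a;c[:350,400:]=b
cv2.imwrite("pics/crop0.png",c)
E
```

```text
(no output)
```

View pics/crop0.png

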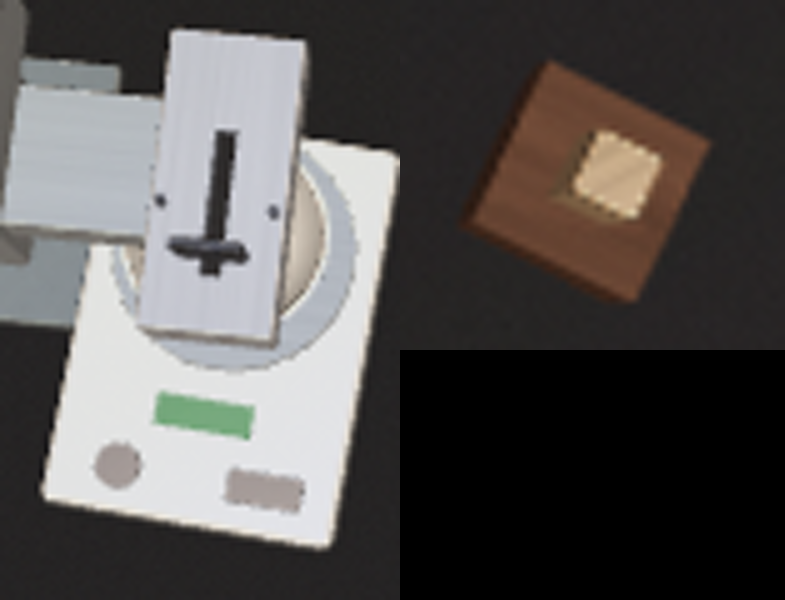

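```bash
cat > h.py <<'E'
import numpy as np
from station import cams
def w(n,px,z):
    p=cams.camera_params(n);K=p["K"];E=np.array(p["extrinsics"])
    d=E[:3,:3]@np.linalg.solve(K,np.c_[px,np.ones(len(px))].T)
    return (E[:3,3:]+d*(z-E[2,3])/d[2]).T
def A(p): return np.array(p,float)/5+[180-.4,120-.4]
def B(p): return (np.array(p,float)-[400,0])/7+[300-.43,200-.43]
E
python3 - <<'E'
from h import *
from station import get_obs
np.set_printoptions(precision=4,suppress=True)
print("pads",w("top",A([[118,465],[265,490]]),.032))
print("studs",w("top",A([[161,201],[273,212]]),.157))
print("tab",w("top",A([[168,243],[248,250]]),.189), w("top",A([[208,247]]),.189))
h=w("top",A([[172,30],[307,42],[275,345],[140,328]]),.155);print("housing",h)
for a,b in((3,0),(2,1)):
    d=h[b]-h[a];print("yaw",np.arctan2(d[1],d[0]),np.linalg.norm(d))
s=w("top",B([[598,130],[662,158],[640,218],[577,190]]),.122);print("stick",s.mean(0))
for i in range(4):
    d=s[(i+1)%4]-s[i];print(np.arctan2(d[1],d[0]),np.linalg.norm(d))
b=w("top",B([[550,60],[712,145],[635,302],[470,222]]),.06);print("block",b.mean(0))
for i in range(4):
    d=b[(i+1)%4]-b[i];print(np.arctan2(d[1],d[0]),np.linalg.norm(d))
from scipy.spatial.transform import Rotation as R
o=get_obs();print(R.from_quat(np.roll(o["tool_rot"],-1)).as_matrix(),o["eef_pos"])
E
```

```text
pads [[0.4664 0.114  0.032 ]
 [0.4496 0.0254 0.032 ]]
studs [[0.6001 0.0708 0.157 ]
 [0.5927 0.0095 0.157 ]]
tab [[0.5701 0.0627 0.189 ]
 [0.5654 0.0204 0.189 ]] [[0.5675 0.0415 0.189 ]]
housing [[ 0.6978  0.0651  0.155 ]
 [ 0.6893 -0.01    0.155 ]
 [ 0.5195  0.0092  0.155 ]
 [ 0.5303  0.0825  0.155 ]]
yaw -0.10341207425735785 0.16836696787943956
yaw -0.11249800261302574 0.17083972111884446
stick [ 0.4193 -0.2528  0.122 ]
-2.0067664149950826 0.02721768950554102
2.744267113164821 0.02526447697461822
1.1305386566727347 0.026765778050518902
-0.37919867807174473 0.02517140695003866
block [ 0.4191 -0.2523  0.06  ]
-2.0801747255880114 0.07567139859502532
2.639980853536808 0.07321400125897384
1.098818646954488 0.07522366876999421
-0.4953186882199029 0.07603207127919319
[[-0.9148  0.4039 -0.0006]
 [ 0.4039  0.9148 -0.0015]
 [-0.0001 -0.0016 -1.    ]] [0.2724 0.617  0.2304]
```

>>> arm_command([
  [[85,0.36,-0.88,0.06,-1],[85,0.36,-0.88,0.06,-1],[85,0.36,-0.88,0.06,-1],[85,0.36,-0.88,0.06,-1],[85,0.36,-0.88,0.06,-1],[85,0.36,-0.88,0.06,-1],[85,0.2,-0.83,0,-1],[85,0.2,-0.83,0,-1],[85,0.2,-0.83,0,-1],[85,0.2,-0.83,0,-1]],
], newtons=100)

```text
t: 1.35
eef_pos: [0.4502, 0.0998, 0.2528]
tool_rot: [-0.0, 0.572, 0.82, 0.0]
contact_force: [0.6, 0.2, -0.3]
gripper_width: 0.995
grasp_force: 0.0
```

>>> arm_command([
  [[85,0.1,-0.83,0,-1],[85,0,-0.83,0,-1],[85,-0.12,-0.83,0,-1],[85,-0.12,-0.83,0,-1],[85,-0.12,-0.83,0,-1],[85,-0.12,-0.83,0,-1],[85,-0.12,-0.83,0,-1],[85,0,0,0,-1],[85,0,0,0,-1],[85,0,0,0,-0.6]],
])

```text
t: 2.6
eef_pos: [0.4199, -0.2471, 0.2526]
tool_rot: [-0.0, 0.838, 0.546, -0.0]
contact_force: [-0.1, 0.6, 0.0]
gripper_width: 0.998
grasp_force: 0.0
```

```bash
cat >> h.py <<'E'
def st():
    from station import get_obs
    from scipy.spatial.transform import Rotation as R
    o=get_obs();M=R.from_quat(np.roll(o["tool_rot"],-1)).as_matrix()
    print("t",round(o["t"],2),"p",np.round(o["eef_pos"],4),"yaw",round(np.arctan2(M[1,1],M[0,1]),3),"z",np.round(M[:,2],3),"F",np.round(o["contact_force"],2),"w",o["gripper_width"],"g",o["grasp_force"],"q",np.round(o["q"],2))
E
python3 -c "from h import *;st()"
```

```text
t 2.6 p [ 0.4199 -0.2471  0.2526] yaw -0.415 z [-0.001  0.    -1.   ] F [-0.15  0.64  0.04] w 0.997954060471947 g 0.0 q [-0.3   0.17  0.8   2.01 -0.14  1.03  0.15]
```

>>> arm_command([
  [[85,0,-0.09,-0.74,0],[85,0,0,-0.74,0],[85,0,0,-0.74,0],[85,0,0,-0.74,0],[85,0,0,0,0],[10,0,0,0,0],[10,0,0,0,0],[10,0,0,0,0],[10,0,0,0,0],[10,0,0,0,0]],
])

```text
t: 3.85
eef_pos: [0.4209, -0.2526, 0.0766]
tool_rot: [0.0, 0.837, 0.547, 0.001]
contact_force: [-1.9, 1.8, 10.3]
gripper_width: 0.318
grasp_force: 97.5
```

```bash
python3 -c "from h import *;st()"
```

```text
t 3.85 p [ 0.4209 -0.2526  0.0766] yaw -0.413 z [ 0.002  0.    -1.   ] F [-1.95  1.84 10.31] w 0.31847643145789684 g 97.45317935943604 q [-0.09  0.47  0.63  2.15 -0.46  0.65  0.45]
```

>>> arm_command([
  [[10,0,0,0.3,0],[10,0,0,0.5,0],[10,0,0,0.5,0],[10,0,0,0.5,0],[10,0.1,0.5,0,0],[10,0.1,0.8,0,0],[10,0.1,0.8,0,0],[10,0.1,0.8,0,0],[10,0,0,0,0],[10,0,0,0,0]],
])

```text
t: 5.1
eef_pos: [0.4442, -0.0789, 0.184]
tool_rot: [0.0, 0.837, 0.547, 0.0]
contact_force: [0.1, -0.4, -0.9]
gripper_width: 0.311
grasp_force: 98.2
```

```bash
python3 - <<'E'
from h import *;st()
import cv2
i=cv2.cvtColor(cams.read_camera("scene"),cv2.COLOR_RGB2BGR);j=cv2.cvtColor(cams.read_camera("top"),cv2.COLOR_RGB2BGR)
cv2.imwrite("pics/s1.png",cv2.resize(i[100:300,130:390],None,fx=3,fy=3,interpolation=cv2.INTER_CUBIC))
E
```

```text
t 5.1 p [ 0.4442 -0.0789  0.184 ] yaw -0.413 z [ 0.001  0.    -1.   ] F [ 0.13 -0.44 -0.9 ] w 0.31108007059242465 g 98.23257565498352 q [-0.62  0.19  0.75  2.16 -0.18  0.85 -0.18]
```

View pics/s1.png

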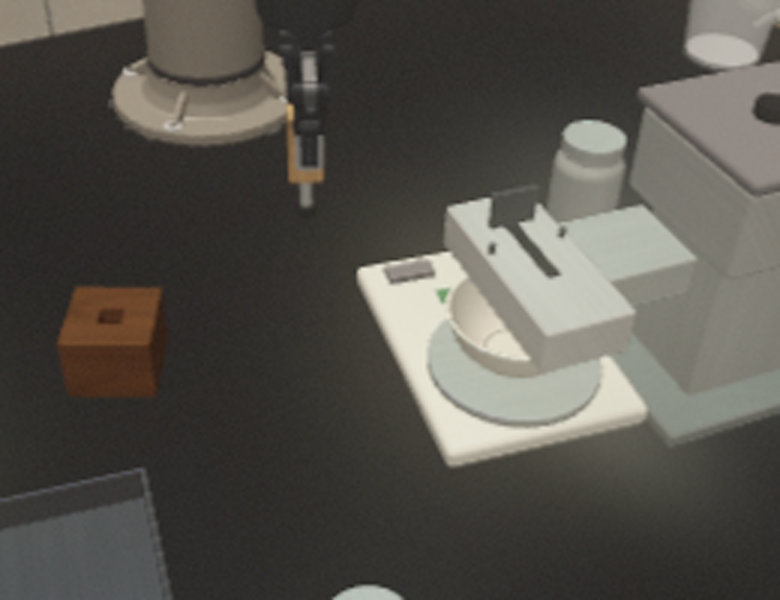

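The stick is upright in the fingers and clear of the block, with its ball at crop (306,203), which is about scene pixel (231.7,167.4). I'll check that against the expected tip position.

```bash
python3 - <<'E'
from h import *
for z in(.125,.131,.137): print(w("scene",[[231.7,167]],z).round(4))
p=cams.camera_params("scene");E=np.linalg.inv(p["extrinsics"]);c=p["K"]@(E@[.4442,-.0789,.1314,1])[:3];print(c/c[2])
E
```

```text
[[ 0.4259 -0.0725  0.125 ]]
[[ 0.4337 -0.0762  0.131 ]]
[[ 0.4415 -0.0799  0.137 ]]
[232.54290473 169.24564537   1.        ]
```

>>> arm_command([
  [[10,0.09,0.8,0,0],[10,0.09,0.8,0,0],[10,0.09,0.8,0,0],[10,0.09,0.8,0,0],[10,0,0,-0.4,0],[10,0,0,-0.4,0],[10,0,0,-0.4,0],[10,0,0,0,0],[10,0,0,0,0],[10,0,0,0,0]],
])

```text
t: 6.45
eef_pos: [0.4667, 0.1134, 0.1123]
tool_rot: [0.0, 0.837, 0.547, 0.001]
contact_force: [0.0, -0.0, -1.0]
gripper_width: 0.316
grasp_force: 98.3
```

```bash
python3 - <<'E'
from h import *;st()
import cv2
i=cv2.cvtColor(cams.read_camera("scene"),cv2.COLOR_RGB2BGR);j=cv2.cvtColor(cams.read_camera("top"),cv2.COLOR_RGB2BGR)
a=cv2.resize(i[140:260,230:330],(500,600),interpolation=cv2.INTER_CUBIC)
cv2.imwrite("pics/s2.png",a)
E
```

```text
t 6.45 p [0.4667 0.1134 0.1123] yaw -0.414 z [ 0.002  0.001 -1.   ] F [ 0.03 -0.01 -1.03] w 0.3159901108301917 g 98.25310707092285 q [-0.84  0.37  0.58  2.15 -0.31  0.7  -0.47]
```

View pics/s2.png

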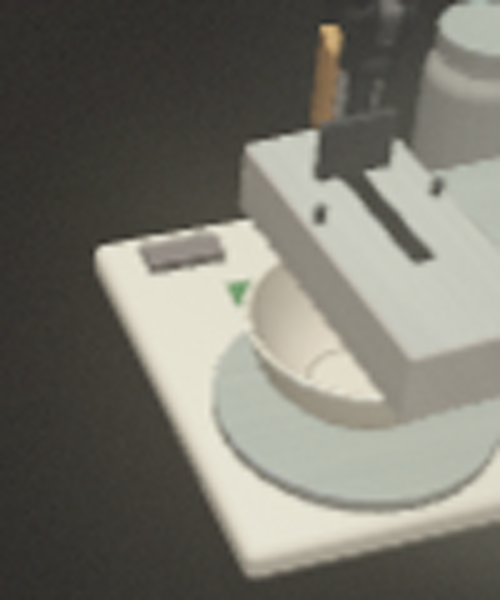

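The housing hides the round pad and the tip here; only the long pad is visible, at crop (182,252). I'll press by force feedback.

>>> arm_command([
  [[10,0,0,-0.15,0],[10,0,0,-0.15,0],[10,0,0,-0.033,0],[10,0,0,-0.033,0],[10,0,0,-0.033,0],[10,0,0,0,0],[10,0,0,0,0],[10,0,0,0,0],[10,0,0,0,0],[10,0,0,0,0]],
])

```text
t: 7.8
eef_pos: [0.4659, 0.1135, 0.0874]
tool_rot: [0.0, 0.837, 0.547, 0.0]
contact_force: [-2.9, 0.8, 3.0]
gripper_width: 0.314
grasp_force: 98.4
```

>>> arm_command([
  [[10,0,0,-0.03,0],[10,0,0,-0.02,0],[10,0,0,0,0],[10,0,0,0,0],[10,0,0,0,0],[10,0,0,0,0],[10,0,0,0,0],[10,0,0,0,0],[10,0,0,0,0],[10,0,0,0,0]],
])

```text
t: 9.05
eef_pos: [0.4663, 0.1136, 0.0861]
tool_rot: [-0.001, 0.837, 0.547, 0.001]
contact_force: [-8.8, -2.1, 29.4]
gripper_width: 0.318
grasp_force: 101.9
```

>>> arm_command([
  [[10,0,0,0.05,0],[10,0,0,0.02,0],[10,0,0,0,0],[10,0,0,0,0],[10,0,0,0,0],[10,0,0,0,0],[10,0,0,0,0],[10,0,0,0,0],[10,0,0,0,0],[10,0,0,0,0]],
])

```text
t: 10.3
eef_pos: [0.4662, 0.1136, 0.0887]
tool_rot: [0.0, 0.837, 0.547, 0.0]
contact_force: [2.3, 0.2, 2.3]
gripper_width: 0.315
grasp_force: 98.5
```

>>> arm_command([
  [[10,0,0,0.35,0],[10,-0.14,-0.735,0,0],[10,-0.14,-0.735,0,0],[10,0,0,0,0],[10,0,0,-0.15,0],[10,0,0,-0.15,0],[10,0,0,-0.05,0],[10,0,0,-0.03,0],[10,0,0,0,0],[10,0,0,0,0]],
])

```text
t: 11.55
eef_pos: [0.4488, 0.0262, 0.087]
tool_rot: [-0.001, 0.837, 0.547, -0.0]
contact_force: [-3.0, 1.4, 8.5]
gripper_width: 0.314
grasp_force: 99.4
```

>>> arm_command([
  [[10,0,0,-0.01,0],[10,0,0,-0.01,0],[10,0,0,0,0],[10,0,0,0,0],[10,0,0,0,0],[10,0,0,0,0],[10,0,0,0,0],[10,0,0,0,0],[10,0,0,0,0],[10,0,0,0,0]],
])

```text
t: 12.8
eef_pos: [0.449, 0.0263, 0.0865]
tool_rot: [-0.001, 0.837, 0.547, 0.0]
contact_force: [-5.7, 3.2, 19.3]
gripper_width: 0.317
grasp_force: 100.5
```

>>> arm_command([
  [[10,0,0,0.57,0],[10,0,0,0.57,0.96],[10,0,0,0.57,0.96],[10,0,0,0.57,0.96],[10,0,0,0,0.96],[10,0.5,0.11,0,0],[10,0.5,0.11,0,0],[10,0.4,0.08,0,0],[10,0.15,0.03,0,0],[10,0,0,0,0]],
])

```text
t: 14.05
eef_pos: [0.5417, 0.045, 0.2219]
tool_rot: [-0.0, 0.744, 0.669, -0.001]
contact_force: [0.0, -0.6, -0.3]
gripper_width: 0.315
grasp_force: 98.4
```

```bash
python3 - <<'E'
from h import *;st()
import cv2
i=cv2.cvtColor(cams.read_camera("scene"),cv2.COLOR_RGB2BGR)
cv2.imwrite("pics/s3.png",cv2.resize(i[120:240,250:370],(600,600),interpolation=cv2.INTER_CUBIC))
E
```

```text
t 14.05 p [0.5417 0.045  0.2219] yaw -0.106 z [-0.001 -0.001 -1.   ] F [ 0.03 -0.64 -0.28] w 0.3148476095264092 g 98.41325283050537 q [-0.71  0.31  0.63  1.91 -0.22  0.99 -0.09]
```

View pics/s3.png

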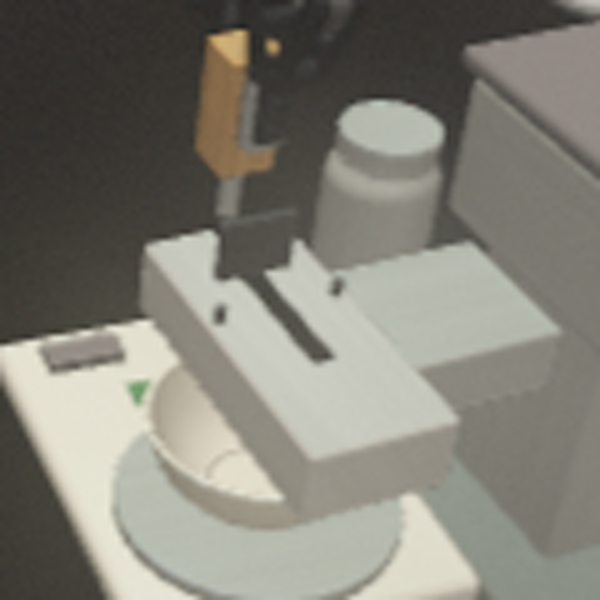

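The rod stands behind the tab: rod at crop (230,190), tab at (255,245). I'll push slowly.

>>> arm_command([
  [[10,0.1,-0.009,0,0],[10,0.1,-0.009,0,0],[10,0.1,-0.009,0,0],[10,0.1,-0.009,0,0],[10,0.1,-0.009,0,0],[10,0,0,0,0],[10,0,0,0,0],[10,0,0,0,0],[10,0,0,0,0],[10,0,0,0,0]],
])

```text
t: 15.35
eef_pos: [0.5717, 0.0423, 0.2222]
tool_rot: [-0.0, 0.744, 0.669, -0.0]
contact_force: [-3.4, -0.8, -1.6]
gripper_width: 0.318
grasp_force: 98.3
```

Force is 3.4 N against an expected 3 N. I need about 16.5 mm more.

>>> arm_command([
  [[10,0.08,-0.009,0,0],[10,0.08,-0.009,0,0],[10,0.08,-0.009,0,0],[10,0.03,0,0,0],[10,0,0,0,0],[10,0,0,0,0],[10,0,0,0,0],[10,0,0,0,0],[10,0,0,0,0],[10,0,0,0,0]],
])

```text
t: 16.6
eef_pos: [0.5881, 0.0408, 0.2223]
tool_rot: [-0.0, 0.744, 0.669, -0.0]
contact_force: [-4.9, -2.2, -2.0]
gripper_width: 0.318
grasp_force: 98.3
```

```bash
python3 - <<'E'
from h import *;st()
import cv2
i=cv2.cvtColor(cams.read_camera("scene"),cv2.COLOR_RGB2BGR)
cv2.imwrite("pics/s4.png",cv2.resize(i[120:220,260:360],(600,600),interpolation=cv2.INTER_CUBIC))
# predicted tab top centre edge (far face top, z .189) vs gate opening, in crop pixels
p=cams.camera_params("scene");E=np.linalg.inv(p["extrinsics"])
for g in(0,.023,.03,.037):
    r=[]
    for s in(-.02,.02):
        for z in (.189,.157):
            q=np.array([.5964,.0402])+(g-.03+.006)*np.array([.994,-.107])+s*np.array([.107,.994])
            c=p["K"]@(E@[*q,z,1])[:3];r.append(((c[:2]/c[2]-[260,120]+.5)*6).round().astype(int).tolist())
    print(g,r)
E
```

```text
t 16.6 p [0.5881 0.0408 0.2223] yaw -0.106 z [-0.  0. -1.] F [-4.94 -2.22 -2.01] w 0.31796274547883535 g 98.30494165420532 q [-0.65  0.39  0.62  1.81 -0.26  1.03 -0.03]
0 [[216, 277], [208, 343], [307, 256], [296, 322]]
0.023 [[245, 309], [236, 376], [336, 288], [325, 354]]
0.03 [[254, 319], [245, 386], [346, 297], [334, 364]]
0.037 [[263, 329], [253, 397], [355, 307], [344, 374]]
```

View pics/s4.png

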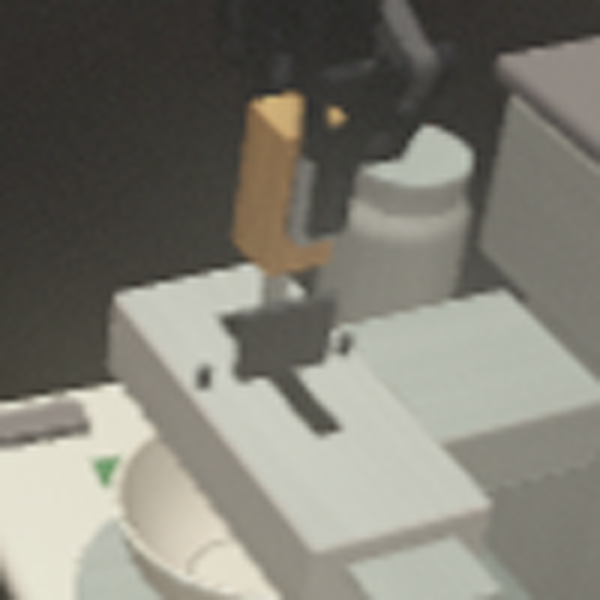

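The tab stands level with the studs at crop (205,377) and (347,343). It has shifted (38,45) px from shut, against (37,43) predicted for 30 mm. The push is about 4.9 N with nothing else touching, so I'm handing in.

```bash
python3 -c "
from station import job
print(job.hand_in())"
```

```text
the job is handed in; nothing more can be done
None
```

I pressed the round pad and then the long pad fully down with the stick, and handed in with the stick gripped and holding the gate at about 30 mm with roughly 4.9 N; the hand-in returned no verdict.

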